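# Stack the glaze cups and hold the bin open

## Task

I want to put the three stacking cups away in the bin: first nest the two loose ones, one after the other, into the cup that stands on the tile, so that all three make one upright, fully seated stack on the tile. Then lift the bin's lid by its bar handle and hold it open at 60 degrees so that I can lay the stack inside; finish while still holding it there, since the lid falls shut if you let go. Leave the other things on the bench where they are.

Things in the scene. Friction and masses are not known exactly. Their poses are not given: they have to be found in the camera images.
- cup_base: stacking cup of white stoneware, 85 mm tall: collar 62 mm across from 57 mm up to the rim, below it 52 mm across (50 mm up) tapering to a 39 mm foot; wall 2.5 mm, inner floor 36 mm above the foot. Origin: centre of underside, z up its axis. At the start it stands on the tile.
- cup_a: loose stacking cup, upright on the bench, same shape and origin as cup_base (about 120 g). Set inside another cup it stands on that cup's inner floor: 36 mm higher, coaxial to about 3 mm, its top 36 mm showing above the lower rim
- cup_b: the other loose stacking cup, upright on the bench, exactly like cup_a
- tile: square white glazed tile, 90 x 90 x 8 mm, fixed flat on the bench; origin: centre of its underside
- bin: white plastic bin, fixed to the bench, 200 mm (its x) x 220 mm (its y) x 100 mm tall outside; origin: centre of underside. Its front (-x side) faces roughly to the robot; its grey lid is hinged along the top of the far (+x) side
- lid (a joint): opening angle of the bin's lid in rad: 0 shut (flat), 1.05 is 60 degrees, stop at 1.45. Opening lifts the front edge up and away from the robot. Free hinge: from any angle the lid falls shut under its own weight (0.28 to 0.56 kg) unless held
- lid_handle (a point): middle of the steel bar handle on the lid: round bar 11 mm thick, 100 mm long along the lid's y, 35 mm above the lid's upper face, a post at each end. Lid shut: 143 mm above the bench, 170 mm before the hinge line. Axes are the lid's: x toward the hinge, z out of the upper face
- lid_hinge (a point): point on the hinge line, midway along the far top edge of the bin, 100 mm above the bench; the lid turns about its y axis. In the lid's axes the handle lies 170 mm to -x and 43 mm to +z of it
- jar: bystander: closed glass jar, 60 mm across, 75 mm tall; loose, leave it where it is
- bowl: bystander: low open bowl, 116 mm across, 50 mm tall; loose, leave it where it is
- mug: bystander: mug with a side handle, 76 mm across, 85 mm tall; loose, leave it where it is
- brush: bystander: brush lying on the bench; loose, leave it where it is
- scraper: bystander: flat scraper lying on the bench; loose, leave it where it is
- beaker: bystander: clear open beaker, 84 mm across, 110 mm tall; loose, leave it where it is
- tin: bystander: closed tin, 70 mm across, 90 mm tall; loose, leave it where it is
Not all that is in view belongs to the job. What is shaped like the cup_a but green or purple is not meant.

How it is judged:
On the way, in this order (a step that is already met when the one before it is completed fails the run):
1. both loose cups are nested in the cup on the tile and let go (horizontal distance between cup_base and tile below 0.025 m and angle between cup_base's own z axis and vertical below 0.12 rad and z of cup_base in the frame of tile below 0.012 m and ((horizontal distance between each of cup_a, cup_b and cup_base below 0.008 m and angle between each of cup_a, cup_b's own z axis and vertical below 0.12 rad and z of cup_a in the frame of cup_base between 0.032 and 0.04 m and z of cup_b in the frame of cup_base between 0.068 and 0.076 m) or (horizontal distance between each of cup_b, cup_a and cup_base below 0.008 m and angle between each of cup_b, cup_a's own z axis and vertical below 0.12 rad and z of cup_b in the frame of cup_base between 0.032 and 0.04 m and z of cup_a in the frame of cup_base between 0.068 and 0.076 m)) and contact force between the fingers and cup_a below 0.2 N and contact force between the fingers and cup_b below 0.2 N and contact force between the fingers and cup_base below 0.2 N and linear speed of each of cup_a, cup_b, cup_base below 0.03 m/s), for 0.2 s.
2. the lid is held open at 60 degrees, within 7 (value of joint lid between 0.925 and 1.169 rad and contact force between the fingers and lid above 0.4 N), for 0.2 s.
At the end, for the whole second after the job is handed in: One upright stack of three cups on the tile: each seated within 4 mm in height, centred within 8 mm, tilt under 7 degrees, bottom cup within 25 mm of the tile's middle, untouched, at rest. Lid held still at 60 degrees, within 7, by the gripper's fingers alone (all of step 1 and all of step 2 and velocity of joint lid between -0.1 and 0.1 rad/s and contact force between bin and jar below 0.1 N and contact force between bin and bowl below 0.1 N and contact force between bin and mug below 0.1 N and contact force between bin and brush below 0.1 N and contact force between bin and scraper below 0.1 N and contact force between bin and beaker below 0.1 N and contact force between bin and tin below 0.1 N); the arm keeps its last pose, push and grip.
It fails at once if a bystander is moved by more than 30 mm (distance of any of jar, bowl, mug, brush, scraper, beaker, tin from where it was at the start of the episode above 0.03 m).
It also fails if it takes over 64 s, if anything falls off the work surface, if the arm or the gripper's body presses on something with over 40 N, if the wrist force passes 120 N, or if a joint passes its speed limit or range.

## Robot

A 6-joint arm with a two-finger parallel gripper is mounted at the origin on the work surface. World frame = base frame: x ahead of the robot, y to its left, z up, the work surface at z = 0. Lengths are in m, angles in rad, forces in N, time in s.
With the tool pointing down it reaches from about 0.425 to 0.95 m from the base axis. Payload 3.5 kg.
Tool frame: the origin (TCP) lies midway between the tips of the shut fingers; the grasp point (between the pads) lies 19 mm behind it; z points along the fingers, y is the line along which they close (so a half turn about z gives the same grasp; the last joint's range is limited). The gripper opens to 85 mm and grips with 20 to 120 N. Pads are 22 mm wide; open, the fingers measure 114 mm over their backs; the gripper's body (76 mm by 85 mm) begins 54 mm behind the grasp point. The pads swing forward as they close: fully open they stand 13 mm farther back than shut.
Start: joints at [-1.302, 0.286, 1.577, -0, 1.279, -0.15], TCP at [0.275, -0.617, 0.231] pointing down, gripper open.
Joint ranges: [-2.77, 2.77], [-0.9, 2.22], [0.21, 2.48], [-1.53, 4.67], [0.24, 2.81], [-2.84, 2.84]. Speed limits (rad/s): [2.79, 2.79, 3.14, 3.14, 3.14, 3.14].

## Interface

Orientations are given as a unit quaternion [x, y, z, w].
In Python, from plant import ctrl gives the robot as it stands. The module is installed in compiled form; this text tells all that it offers.
- The arm moves only by the shell command python3 -m inch 'ROWS' [FORCE]. ROWS is JSON, a list of rows, each a list of 5 numbers: the closure, from 0 (fully open) to 1 (shut), then the shift along the tool's x, y, z in m, then the turn about the tool's z in degrees. A call has 1 to 5 rows; each row is the pose to reach, as a shift and turn from the pose commanded when the call began, along the tool's axes at that moment; what a row does not reach only later rows make up. A row lasts 1/12 s, in which the tool goes at most 41.7 mm and 7.16 degrees, less where a joint would pass 70% of its speed; a pose out of reach is approached as far as the arm can. A call with a gripper value outside its range is refused whole. The fingers move at their own pace and stop on an object; FORCE is the grip in N (left out, the last holds). Time passes only in rows, so rows that repeat a pose let the fingers close. It gives the time, the measured TCP pose, the force, the opening and the grip force at its end, in the units of the state.
- ctrl.get_state(): the state, without advancing time (a new reading comes with each control period).
- ctrl.read_camera(name): name is "scene" or "top" or "wrist"; returns a dict with "pixels" (420x560x3 uint8, red, green, blue), "depth" (420x560 float32, m along the optical axis (not along the pixel's ray), 0 where there is no reading), "fx", "fy", "cx", "cy" (pixels), "xyz" and "rotation" of the camera in the world; the wrist camera has in their place "mount" (4x4, takes a point from camera to tool coordinates, whose origin is the TCP and whose axes are the flange's). Camera axes: x right, y down, z forward; pixel columns grow to the right and rows downward; lengths in m; the calibration is good to about 2 mm. A picture is of the moment at which its call begins: read the wrist's pose just before it.
- ctrl.sign_off(): hands the job in; it is judged then, once.
Trained networks look in a picture, given as the dict that the camera call returned (one of the last four; its "shot" number tells which), for a name from the list of things; names that differ only in an ending like _2 or _b are one class to them, and where a whole thing is asked for, a point or a joint stands for the part that bears it (a point fixed in the world has none). Each returns a list of dicts, best first, with "score" (0 to 1); they miss things now and then, are a little off and sometimes report something else, mostly with a low value. They report only what shows in the picture. A call takes as long as a camera call. They do not tell look-alikes from the thing itself.
- ctrl.spot_in(query, picture): "at" ([column, row] in pixels, amid what is visible of it).
- ctrl.tip_of(query, picture): "at" ([column, row] in pixels: a listed point, or the origin of a listed thing).
The state is a dict: "time": time; "qpos": joint angles; "dq": joint speeds; "joint_efforts": joint torques, N m; "eef_pos": TCP position; "tcp_rot": TCP orientation; "contact_force": force on the tool from outside, world axes, zero at the start; "wrist_torque": the same for the moment, N m; "opening": opening from 0.0 (shut) to 1.0 (fully open); "finger_force": force on a finger pad.
Only numpy, scipy, OpenCV 4.12 (cv2) and the standard library are available. Lean on these libraries where they do the work, as an engineer would, in place of code of your own. Each camera call takes 0.05 s, during which the arm holds its last target. There are 200 camera calls.

## Working session

There is one attempt and no reset: what is moved stays moved. The work goes in short steps, Python scripts to look and compute and a shell command to move; the robot and the scene stay as the last step left them, time stands still between calls to the robot, and variables do not carry over. Pictures are saved under pics/ and viewed, at most 10 in all, crops included, and the job is handed in when it is done.

```bash
mkdir -p pics
cat > h.py <<'E'
import numpy as np,cv2
from plant import ctrl
from scipy.spatial.transform import Rotation as R
def save(p,n,crop=None,z=1):
    im=p["pixels"][:,:,::-1]
    if crop: im=im[crop[1]:crop[3],crop[0]:crop[2]]
    cv2.imwrite("pics/"+n,cv2.resize(im,None,fx=z,fy=z,interpolation=cv2.INTER_CUBIC))
def cam(p):
    if "mount" in p:
        s=ctrl.get_state();r=R.from_quat(s["tcp_rot"]).as_matrix();M=np.array(p["mount"])
        return r@M[:3,:3], r@M[:3,3]+np.array(s["eef_pos"])
    r=np.array(p["rotation"]); 
    if r.size==4: r=R.from_quat(r).as_matrix()
    return r,np.array(p["xyz"])
def cloud(p):
    r,t=cam(p);d=p["depth"];v,u=np.mgrid[:d.shape[0],:d.shape[1]]
    P=np.stack([(u-p["cx"])/p["fx"]*d,(v-p["cy"])/p["fy"]*d,d],-1)@r.T+t
    P[d==0]=np.nan
    return P
def pix_at_z(p,uv,z):
    r,t=cam(p);q=r@np.array([(uv[0]-p["cx"])/p["fx"],(uv[1]-p["cy"])/p["fy"],1]);return t+q*(z-t[2])/q[2]
E
python3 - <<'E'
from h import *
np.set_printoptions(precision=3,suppress=True)
s=ctrl.get_state();print(s)
for c in ["scene","top"]:
    p=ctrl.read_camera(c);save(p,c+".png",z=1.4);P=cloud(p);print(c,p.get("xyz"))
    for q in ["cup_a","cup_base","tile","bin","lid_handle","lid_hinge"]:
        for f in ("spot_in","tip_of"):
            try:o=getattr(ctrl,f)(q,p)
            except Exception as e: print(q,f,e);continue
            for x in o:
                u,v=map(int,x["at"]);print(q,f,x["at"],round(x["score"],2),P[min(v,419),min(u,559)])
E
```

```text
{'time': 0.0, 'qpos': array([-1.302,  0.287,  1.578,  0.   ,  1.279, -0.15 ]), 'dq': array([-0.   ,  0.   ,  0.   ,  0.001, -0.001, -0.002]), 'joint_efforts': array([  0.001, -40.598, -29.263,  -0.   ,   0.006,  -0.   ]), 'eef_pos': array([ 0.274, -0.616,  0.23 ]), 'tcp_rot': array([ 0.978,  0.208, -0.   , -0.001]), 'contact_force': array([ 0.261, -0.56 ,  0.147]), 'wrist_torque': array([-0.011,  0.024,  0.033]), 'finger_force': 0.0, 'opening': 1.0005951843309713}
scene [ 1.343 -0.009  0.935]
cup_a spot_in [192.5, 180.0] 0.92 [ 0.377 -0.278  0.089]
cup_a spot_in [149.3, 194.4] 0.76 [ 0.387 -0.413  0.043]
cup_a spot_in [220.4, 202.0] 0.73 [ 0.449 -0.191  0.067]
cup_a spot_in [273.5, 214.9] 0.67 [ 0.473 -0.04   0.041]
cup_a spot_in [187.4, 202.1] 0.63 [ 0.424 -0.293  0.045]
cup_a spot_in [264.9, 253.5] 0.59 [ 0.643 -0.06   0.073]
cup_a tip_of [197.7, 193.8] 0.96 [ 0.359 -0.276  0.02 ]
cup_a tip_of [219.6, 213.9] 0.9 [ 0.436 -0.202  0.009]
cup_a tip_of [190.5, 217.5] 0.8 [ 0.47  -0.281  0.028]
cup_a tip_of [274.5, 225.8] 0.6 [ 0.519 -0.036  0.044]
cup_a tip_of [152.8, 206.9] 0.56 [ 0.43
[... 1498 characters left out ...]
.573 -0.199  0.078]
tile spot_in [406.2, 224.8] 0.67 [ 0.525 -0.468  0.004]
tile tip_of [334.9, 204.6] 0.72 [ 0.593 -0.222  0.043]
bin spot_in [200.0, 217.5] 0.7 [0.554 0.21  0.108]
bin tip_of [203.1, 219.0] 0.87 [0.547 0.201 0.11 ]
bin tip_of [331.9, 205.1] 0.56 [ 0.59  -0.211  0.047]
lid_handle spot_in [199.6, 209.3] 0.57 [0.58  0.213 0.107]
lid_handle spot_in [407.0, 225.8] 0.21 [ 0.521 -0.47   0.006]
lid_handle tip_of [332.7, 208.8] 0.74 [ 0.58  -0.214  0.042]
lid_handle tip_of [201.9, 234.7] 0.61 [0.497 0.202 0.147]
lid_hinge spot_in [200.7, 214.8] 0.97 [0.564 0.211 0.105]
lid_hinge tip_of [195.6, 183.5] 0.9 [0.662 0.225 0.111]
lid_hinge tip_of [335.0, 208.5] 0.37 [ 0.579 -0.223  0.05 ]
```

View pics/scene.png

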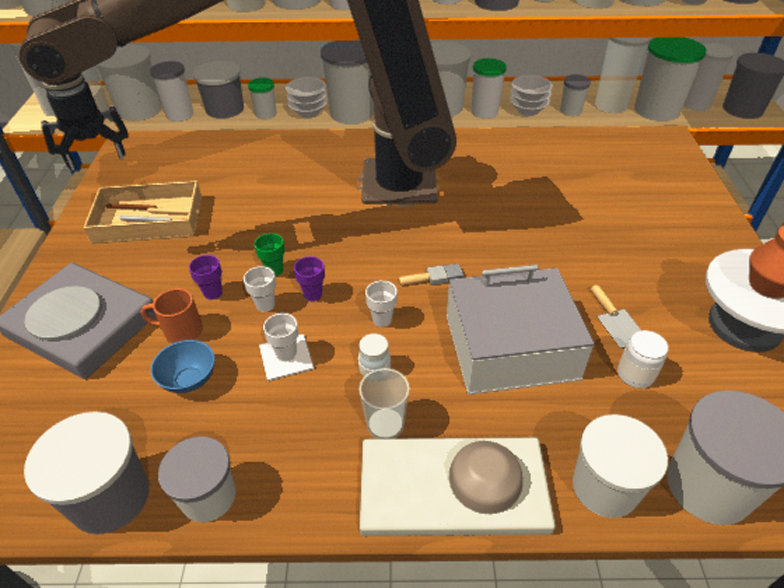

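View pics/top.png

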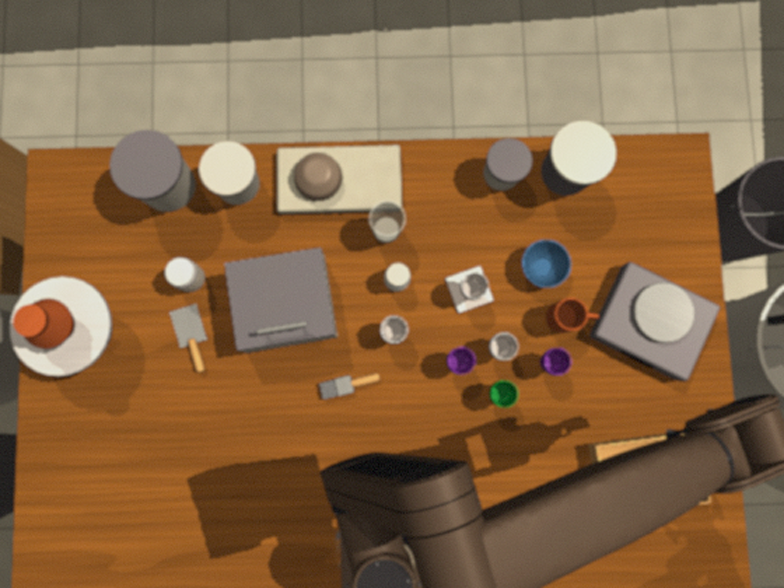

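The overview pictures (raw pixels, scene view) show six cup shapes:
- White at (187,202) and white at (273,215), both standing on the bare bench. These fit cup_a and cup_b.
- White at (199,239) on the tile, which is cup_base.
- Purple at (149,194) and (220,202), and green at (192,180). These are not meant.

I'll confirm this in one crop and measure the rims.

```bash
cat >> h.py <<'E'
from scipy.optimize import least_squares
def rim(P,c,z0,z1,rad=0.031):
    m=(P[...,2]>z0)&(P[...,2]<z1)&(np.hypot(P[...,0]-c[0],P[...,1]-c[1])<0.05)
    Q=P[m]
    f=lambda a:np.hypot(Q[:,0]-a[0],Q[:,1]-a[1])-(rad-.00125)
    o=least_squares(f,c,loss="soft_l1",f_scale=.002);return o.x,m.sum(),np.median(np.abs(f(o.x))),np.percentile(Q[:,2],95)
E
python3 - <<'E'
from h import *
np.set_printoptions(precision=4,suppress=True)
for c in ["top","scene"]:
    p=ctrl.read_camera(c);P=cloud(p)
    if c=="scene": save(p,"crop.png",(130,150,310,280),4)
    for n,q,b in [("c1",(.449,-.298),.085),("c2",(.495,-.035),.085),("base",(.585,-.222),.093)]:
        print(c,n,*rim(P,q,b-.012,b+.008))
    # tile top and lid & handle
    m=(P[...,2]>.003)&(P[...,2]<.014)&(np.abs(P[...,0]-.585)<.06)&(np.abs(P[...,1]+.222)<.06)
    k=m&(p["pixels"].min(-1)>150); Q=P[k][:,:2].astype(np.float32); print("tile",cv2.minAreaRect(Q))
    m=(np.abs(P[...,2]-.108)<.006)&(P[...,0]>.4)&(P[...,0]<.75)&(P[...,1]>.05)&(P[...,1]<.36)
    print("lid",cv2.minAreaRect(P[m][:,:2].astype(np.float32)),np.median(P[m][:,2]))
    m=(P[...,2]>.136)&(P[...,2]<.165)&(P[...,0]>.4)&(P[...,0]<.6)&(P[...,1]>.1)&(P[...,1]<.3)
    Q=P[m];print("bar",cv2.minAreaRect(Q[:,:2].astype(np.float32)),Q.mean(0),m.sum())
    x=Q[:,:2]-Q[:,:2].mean(0);print("dir",np.linalg.svd(x)[2][0] if len(x) else 0)
E
```

```text
top c1 [ 0.4469 -0.2891] 71 0.0006758496710596688 0.08895556894044188
top c2 [ 0.4922 -0.0411] 58 0.000785891635963298 0.08932711949190844
top base [ 0.5863 -0.2269] 63 0.0006501294827448365 0.09771248308862764
tile ((0.5912666320800781, -0.23007938265800476), (0.09013956785202026, 0.08824699372053146), 17.857284545898438)
lid ((0.5673323273658752, 0.21511730551719666), (0.20078670978546143, 0.22072266042232513), 7.8278021812438965) 0.10760429390350734
bar ((0.49787017703056335, 0.20468688011169434), (0.010879396460950375, 0.10879310965538025), 8.456721305847168) [0.4977 0.2041 0.1469] 129
dir [ 0.138  -0.9904]
scene c1 [ 0.4495 -0.2902] 185 0.0009495987790196017 0.0878164390977264
scene c2 [ 0.4944 -0.0417] 176 0.000944750678133292 0.08755201013815572
scene base [ 0.5889 -0.2276] 204 0.0008611991845375189 0.09631937176551318
tile ((0.5926957130432129, -0.22812601923942566), (0.08991439640522003, 0.08900638669729233), 18.339099884033203)
lid ((0.5675996541976929, 0.21440209448337555), (0.2047584354877472, 0.22084036469459534), 8.0173978805542) 0.10970345465544862
bar ((0.4993620812892914, 0.20547962188720703), (0.013275200501084328, 0.11128683388233185), 7.936988830566406) [0.5012 0.2041 0.1475] 172
dir [-0.1455  0.9894]
```

View pics/crop.png

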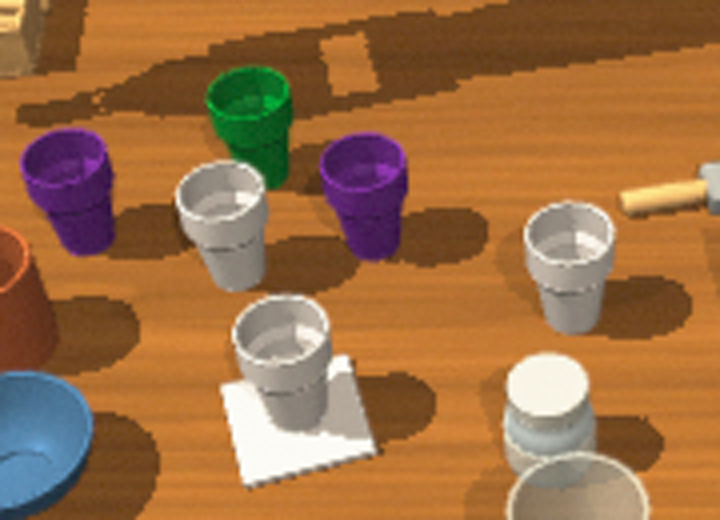

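The crop shows white cups at crop pixels (222,225) and (568,265) on the bench, with the base on the tile at (283,360). The purple and green cups are ruled out. I'll take c1 (0.448,-0.290) first and turn the closing line so that the fingers pass between its coloured neighbours.

```bash
cat > go.py <<'E'
import sys
from h import *
a=list(map(float,sys.argv[1:]))  # x y z [yaw of tool y, deg]
s=ctrl.get_state();r=R.from_quat(s["tcp_rot"]).as_matrix()
yaw=np.degrees(np.arctan2(r[1,1],r[0,1]))
t=-((a[3]-yaw+90)%180-90) if len(a)>3 else 0
print("t%.2f tcp"%s["time"],np.round(s["eef_pos"],4),"yaw %.1f tilt %.3f"%(yaw,r[2,2]),"open %.3f ff %.1f"%(s["opening"],s["finger_force"]),"F",np.round(s["contact_force"],1),"-> shift",np.round(r.T@(np.array(a[:3])-s["eef_pos"]),4),"turn %.1f"%t)
E
python3 -m inch '[[0,0.03,-0.023,0,-7],[0,0.06,-0.046,0,-14],[0,0.09,-0.07,0,-21],[0,0.12,-0.093,0,-28],[0,0.15,-0.117,0,-33]]' 40
python3 go.py 0.448 -0.290 0.16 -33
```

```text
time: 1.82
eef_pos: [0.3645, -0.4473, 0.2314]
tcp_rot: [0.878, 0.479, 0.0, 0.0]
contact_force: [0.5, -0.3, 0.3]
opening: 1.0
finger_force: 0.0
t1.82 tcp [ 0.3645 -0.4473  0.2314] yaw -32.7 tilt -1.000 open 1.000 ff 0.0 F [ 0.5 -0.3  0.3] -> shift [ 0.1775 -0.0148  0.0714] turn 0.3
```

```bash
python3 -m inch '[[0,0.036,-0.003,0.01,0],[0,0.072,-0.006,0.02,0],[0,0.108,-0.009,0.03,0],[0,0.144,-0.012,0.04,0],[0,0.175,-0.015,0.04,0]]' >/dev/null
python3 -m inch '[[0,0,0,0,0],[0,0,0,0,0]]' >/dev/null
python3 go.py 0.448 -0.290 0.16 -33
python3 - <<'E'
from h import *
p=ctrl.read_camera("wrist");P=cloud(p);save(p,"w1.png")
print(rim(P,(.448,-.29),.073,.093),rim(P,(.588,-.2275),.081,.101))
E
```

```text
t2.40 tcp [ 0.4473 -0.2925  0.1914] yaw -32.8 tilt -1.000 open 1.000 ff 0.0 F [-0.3  0.1  0.3] -> shift [ 0.0025 -0.0008  0.0314] turn 0.2
(array([ 0.44993095, -0.28852853]), np.int64(1317), np.float64(0.0006471992929460123), np.float64(0.08564768934018109)) (array([ 0.58851222, -0.22692346]), np.int64(1494), np.float64(0.0005602424325682753), np.float64(0.09378762999874461))
```

View pics/w1.png

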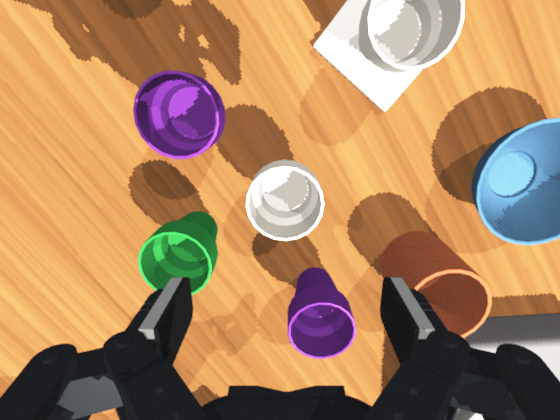

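The wrist view shows the white cup at (285,200) midway between the finger paths, with the purple and green cups clear of the fingers. Descending.

```bash
python3 -m inch '[[0,0.004,-0.001,0.04,0],[0,0.004,-0.001,0.08,0],[0,0.004,-0.001,0.115,0],[0,0.004,-0.001,0.142,0],[0,0.004,-0.001,0.142,0]]' >/dev/null
python3 -m inch '[[0,0,0,0,0],[0,0,0,0,0]]' >/dev/null
python3 go.py 0.449 -0.2885 0.048 -33
```

```text
t3.03 tcp [ 0.4489 -0.2919  0.0513] yaw -33.1 tilt -1.000 open 0.997 ff 0.0 F [-0.1 -0.7 -0.2] -> shift [ 0.0029 -0.0018  0.0033] turn -0.1
```

```bash
python3 -m inch '[[1,0,0,0,0],[1,0,0,0,0],[1,0,0,0,0],[1,0,0,0,0],[1,0,0,0,0]]' 40 >/dev/null
python3 -m inch '[[1,0,0,0,0],[1,0,0,0,0]]' >/dev/null
python3 go.py 0.449 -0.2885 0.048 -33
```

```text
t3.62 tcp [ 0.4494 -0.2913  0.0525] yaw -33.0 tilt -1.000 open 0.724 ff 42.6 F [-1.9 -0.1  6.6] -> shift [ 0.0022 -0.0019  0.0045] turn 0.0
```

```bash
python3 -m inch '[[1,0,0,-0.01,0],[1,0,0,-0.04,0],[1,0,0,-0.08,0],[1,0,0,-0.115,0],[1,0,0,-0.115,0]]' >/dev/null
python3 -m inch '[[1,0,0,0,0],[1,0,0,0,0]]' >/dev/null
python3 go.py 0.5885 -0.228 0.168 -33
python3 - <<'E'
from h import *
s=ctrl.get_state();p=ctrl.read_camera("wrist");P=cloud(p);save(p,"w2.png")
e=s["eef_pos"];z=e[2]+.0325
print("held",rim(P,(e[0],e[1]),z-.02,z+.008),"base",rim(P,(.588,-.2275),.081,.101))
E
```

```text
t4.20 tcp [ 0.4478 -0.2896  0.1646] yaw -33.0 tilt -1.000 open 0.724 ff 44.1 F [-0.7  0.6 -1.9] -> shift [ 0.1283  0.0844 -0.0034] turn -0.0
held (array([ 0.45033344, -0.2860173 ]), np.int64(12777), np.float64(0.0007424221768423077), np.float64(0.2007403089210797)) base (array([ 0.58798951, -0.22478136]), np.int64(1671), np.float64(0.0005519355160400301), np.float64(0.09197723900182955))
```

View pics/w2.png

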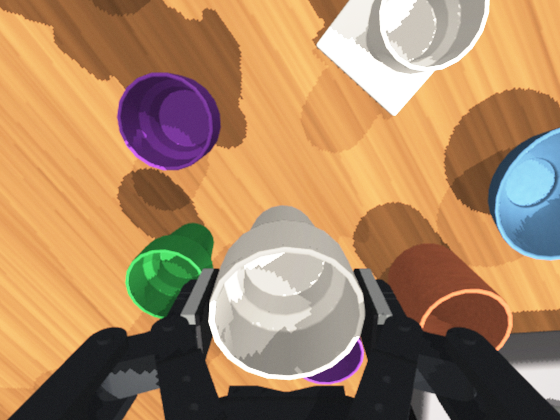

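The cup is held centred and upright between the pads at (285,312). The base cup shows at (433,30). Moving over it.

```bash
python3 -m inch '[[1,0.02,0.013,0,0],[1,0.05,0.033,0,0],[1,0.08,0.053,0,0],[1,0.11,0.073,0,0],[1,0.125,0.083,0,0]]' >/dev/null
python3 -m inch '[[1,0,0,0,0],[1,0,0,0,0],[1,0,0,0,0]]' >/dev/null
python3 go.py 0.5856 -0.2299 0.0965 -33
python3 - <<'E'
from h import *
s=ctrl.get_state();e=s["eef_pos"];z=e[2]+.0325
p=ctrl.read_camera("wrist");P=cloud(p)
print("wrist held",rim(P,(e[0],e[1]),z-.02,z+.008),"base",rim(P,(.588,-.2265),.081,.101))
for c in("scene","top"):
    P=cloud(ctrl.read_camera(c));print(c,rim(P,(e[0],e[1]),z-.012,z+.006),"base",rim(P,(.588,-.2265),.075,.099))
E
```

```text
t4.92 tcp [ 0.5843 -0.2299  0.1622] yaw -33.0 tilt -1.000 open 0.726 ff 44.2 F [-0.3 -0.2 -0.9] -> shift [0.0007 0.0013 0.0657] turn -0.0
wrist held (array([ 0.58736635, -0.22715811]), np.int64(13156), np.float64(0.0007048134491291439), np.float64(0.19843772423057238)) base (array([ 0.58968564, -0.22593466]), np.int64(970), np.float64(0.0006227565177713799), np.float64(0.0939375077988389))
scene (array([ 0.58674246, -0.23053465]), np.int64(251), np.float64(0.0015017721804594583), np.float64(0.19941294143169092)) base (array([ 0.58875417, -0.22788257]), np.int64(198), np.float64(0.000815808952510811), np.float64(0.09566122147963264))
  return _methods._mean(a, axis=axis, dtype=dtype,
  ret = ret.dtype.type(ret / rcount)
Traceback (most recent call last):
  File "h.py", line 27, in rim
    o=least_squares(f,c,loss="soft_l1",f_scale=.002);return o.x,m.sum(),np.median(np.abs(f(o.x))),np.percentile(Q[:,2],95)
                                                                                                  ~~~~~~~~~~~~~^^^^^^^^^^^
IndexError: index -1 is out of bounds for axis 0 with size 0
```

```bash
python3 -m inch '[[1,0.0025,0.001,0,0],[1,0.0025,0.001,0.015,0],[1,0.0025,0.001,0.03,0],[1,0.0025,0.001,0.045,0],[1,0.0025,0.001,0.058,0]]' |grep force
python3 -m inch '[[1,0,0,0.002,0],[1,0,0,0.004,0],[1,0,0,0.006,0],[1,0,0,0.006,0]]' |grep force
python3 go.py 0.5856 -0.2299 0.0965 -33
```

```text
contact_force: [0.4, 1.0, -1.2]
finger_force: 44.2
contact_force: [-0.8, -0.0, -0.9]
finger_force: 44.2
t5.82 tcp [ 0.5883 -0.229   0.101 ] yaw -33.0 tilt -1.000 open 0.723 ff 44.2 F [-0.8 -0.  -0.9] -> shift [-0.0022 -0.0018  0.0045] turn -0.0
```

```bash
for i in 1; do python3 -m inch '[[1,0,0,0.0015,0],[1,0,0,0.003,0],[1,0,0,0.003,0]]'; done |grep -E "force|pos"
python3 -m inch '[[1,0,0,0.0015,0],[1,0,0,0.0015,0],[1,0,0,0.0015,0]]' |grep -E "force|pos"
```

```text
eef_pos: [0.588, -0.2288, 0.0975]
contact_force: [-0.1, 0.2, -1.1]
finger_force: 44.2
eef_pos: [0.5884, -0.229, 0.0966]
contact_force: [-0.8, 0.8, 2.0]
finger_force: 44.4
```

Contact comes at the expected height (0.0966), so I'll release, rise and check.

```bash
python3 -m inch '[[0,0,0,0,0],[0,0,0,0,0],[0,0,0,0,0],[0,0,0,0,0],[0,0,0,0,0]]' |grep -E "force|open"
python3 -m inch '[[0,0,0,-0.02,0],[0,0,0,-0.05,0],[0,0,0,-0.09,0],[0,0,0,-0.11,0],[0,0,0,-0.11,0]]' |grep -E "pos|open"
python3 - <<'E'
from h import *
for c in("wrist","scene"):
    P=cloud(ctrl.read_camera(c));print(c,rim(P,(.588,-.227),.117,.137),"c2",rim(P,(.4935,-.0415),.073,.093) if c=="scene" else "")
E
python3 go.py 0.4935 -0.0415 0.2 -33
```

```text
contact_force: [-0.2, -0.8, 0.2]
opening: 1.002
finger_force: 0.0
eef_pos: [0.591, -0.2304, 0.2134]
opening: 0.997
wrist (array([ 0.58748077, -0.22387696]), np.int64(1367), np.float64(0.0006608465539523593), np.float64(0.1260654623725758)) c2 
scene (array([ 0.58808566, -0.22733401]), np.int64(216), np.float64(0.0008749160175670328), np.float64(0.13192759707433094)) c2 (array([ 0.49461455, -0.04177144]), np.int64(178), np.float64(0.0008672674196479758), np.float64(0.08786402785811767))
t7.25 tcp [ 0.5884 -0.229   0.207 ] yaw -33.0 tilt -1.000 open 0.999 ff 0.0 F [-0.5  0.7 -0.5] -> shift [ 0.1055 -0.1817  0.0066] turn -0.0
```

```bash
python3 -m inch '[[0,0.015,-0.026,0,0],[0,0.035,-0.06,0,0],[0,0.055,-0.095,0,0],[0,0.075,-0.129,0,0],[0,0.095,-0.163,0,0]]' >/dev/null
python3 -m inch '[[0,0.0105,-0.0187,0,0],[0,0.0105,-0.0187,0,0],[0,0.0105,-0.0187,0,0]]' >/dev/null
python3 go.py 0.4935 -0.0415 0.048 -33
python3 - <<'E'
from h import *
P=cloud(ctrl.read_camera("wrist"));print(rim(P,(.4935,-.0415),.073,.093))
E
python3 go.py 0.4935 -0.0415 0.048 -33
```

```text
t7.92 tcp [ 0.4917 -0.0402  0.2039] yaw -32.9 tilt -1.000 open 0.997 ff 0.0 F [ 0.  -0.7  0.8] -> shift [1.000e-04 2.600e-03 1.559e-01] turn 0.1
(array([ 0.49662076, -0.03944378]), np.int64(1206), np.float64(0.0006607750968750346), np.float64(0.08580771842931216))
t7.97 tcp [ 0.4924 -0.0411  0.2044] yaw -33.0 tilt -1.000 open 0.998 ff 0.0 F [-0.1  0.2 -0. ] -> shift [0.0004 0.0014 0.1564] turn 0.0
```

```bash
python3 -m inch '[[0,0.004,0.002,0.03,0],[0,0.004,0.002,0.07,0],[0,0.004,0.002,0.11,0],[0,0.004,0.002,0.14,0],[0,0.004,0.002,0.155,0]]' >/dev/null
python3 -m inch '[[0,0,0,0,0],[0,0,0,0,0],[1,0,0,0,0],[1,0,0,0,0],[1,0,0,0,0]]' 40 >/dev/null
python3 -m inch '[[1,0,0,0,0],[1,0,0,0,0],[1,0,0,0,0],[1,0,0,0,0]]' >/dev/null
python3 go.py 0.4935 -0.0415 0.048 -33
python3 -m inch '[[1,0,0,-0.01,0],[1,0,0,-0.05,0],[1,0,0,-0.09,0],[1,0,0,-0.13,0],[1,0,0,-0.15,0]]' >/dev/null
python3 -m inch '[[1,0,0,0,0],[1,0,0,0,0],[1,0,0,0,0]]' >/dev/null
python3 go.py 0.588 -0.2285 0.2 -33
python3 - <<'E'
from h import *
s=ctrl.get_state();e=s["eef_pos"];z=e[2]+.0325
P=cloud(ctrl.read_camera("wrist"));print(e,"held",rim(P,(e[0],e[1]),z-.02,z+.008))
E
```

```text
t9.13 tcp [ 0.4985 -0.0395  0.0531] yaw -33.0 tilt -1.000 open 0.725 ff 43.2 F [-1.3  0.2  5.6] -> shift [-0.0044 -0.0031  0.0051] turn 0.0
t9.80 tcp [ 0.4958 -0.0387  0.1994] yaw -33.0 tilt -1.000 open 0.728 ff 44.8 F [-0.1  0.7 -2.1] -> shift [-0.1089  0.1807 -0.0009] turn -0.0
[ 0.49580413 -0.03871109  0.19944756] held (array([ 0.49634085, -0.03898106]), np.int64(12910), np.float64(0.0007619911331641499), np.float64(0.235451922472478))
```

```bash
python3 -m inch '[[1,-0.015,0.026,0,0],[1,-0.035,0.06,0,0],[1,-0.055,0.093,0,0],[1,-0.075,0.127,0,0],[1,-0.095,0.16,0,0]]' >/dev/null
python3 -m inch '[[1,-0.012,0.02,0,0],[1,-0.012,0.02,0,0],[1,-0.012,0.02,0,0],[1,-0.012,0.02,0,0]]' >/dev/null
python3 go.py 0.588 -0.2265 0.1325 -33
python3 - <<'E'
from h import *
s=ctrl.get_state();e=s["eef_pos"];z=e[2]+.0325
for c in("wrist","scene","wrist","scene"):
    P=cloud(ctrl.read_camera(c))
    a=rim(P,(e[0],e[1]),z-.012,z+.006);b=rim(P,(.588,-.227),.117,.137)
    print(c,a,b,"diff",b[0]-a[0], "tool", np.array([[.545,.839],[.839,-.545]])@(b[0]-a[0]))
E
```

```text
t10.60 tcp [ 0.5884 -0.2258  0.1983] yaw -33.0 tilt -1.000 open 0.721 ff 44.9 F [-0.2 -0.1 -1. ] -> shift [-0.0008  0.0004  0.0658] turn -0.0
wrist (array([ 0.58948732, -0.22596049]), np.int64(9613), np.float64(0.0007672777357845238), np.float64(0.2339209808144158)) (array([ 0.58912039, -0.22470169]), np.int64(993), np.float64(0.0006161926779861132), np.float64(0.13006972326889604)) diff [-0.00036693  0.0012588 ] tool [ 0.00085616 -0.0009939 ]
scene (array([ 0.58893856, -0.22883571]), np.int64(251), np.float64(0.0011953645904342718), np.float64(0.23415116191663438)) (array([ 0.58803661, -0.22721625]), np.int64(155), np.float64(0.0008502337743780883), np.float64(0.13177859828917254)) diff [-0.00090195  0.00161946] tool [ 0.00086716 -0.00163934]
wrist (array([ 0.58986309, -0.22585861]), np.int64(9953), np.float64(0.0007313818478469555), np.float64(0.23412753249761237)) (array([ 0.58918702, -0.22511953]), np.int64(984), np.float64(0.0006223113323971814), np.float64(0.1299558271818502)) diff [-0.00067607  0.00073908] tool [ 0.00025163 -0.00097002]
scene (array([ 0.58931566, -0.22876793]), np.int64(264), np.float64(0.0015161295682640952), np.float64(0.2354367479080601)) (array([ 0.58806209, -0.22731901]), np.int64(160), np.float64(0.0008656027125727092), np.float64(0.1316384846816037)) diff [-0.00125357  0.00144891] tool [ 0.00053244 -0.00184141]
```

```bash
python3 -m inch '[[1,0.001,-0.0013,0,0],[1,0.001,-0.0013,0.015,0],[1,0.001,-0.0013,0.03,0],[1,0.001,-0.0013,0.045,0],[1,0.001,-0.0013,0.058,0]]' |grep force
python3 -m inch '[[1,0,0,0.002,0],[1,0,0,0.004,0],[1,0,0,0.006,0],[1,0,0,0.006,0]]' |grep -E "force|pos"
python3 -m inch '[[1,0,0,0.0015,0],[1,0,0,0.002,0],[1,0,0,0.002,0]]' |grep -E "force|pos"
```

```text
contact_force: [-0.5, 1.6, -0.4]
finger_force: 44.9
eef_pos: [0.5894, -0.2254, 0.1375]
contact_force: [-0.2, -0.1, -0.7]
finger_force: 44.9
eef_pos: [0.5893, -0.2255, 0.1353]
contact_force: [-0.1, -0.1, -1.4]
finger_force: 44.9
```

```bash
python3 -m inch '[[1,0,0,0.001,0],[1,0,0,0.0015,0],[1,0,0,0.0015,0]]' |grep -E "force|pos"
python3 -m inch '[[1,0,0,0.001,0],[1,0,0,0.0015,0],[1,0,0,0.0015,0]]' |grep -E "force|pos"
```

```text
eef_pos: [0.5893, -0.2254, 0.1335]
contact_force: [0.4, -0.4, -1.4]
finger_force: 44.9
eef_pos: [0.5897, -0.2256, 0.1332]
contact_force: [-0.0, 0.4, 5.4]
finger_force: 45.2
```

Seated at 0.133 as expected. Releasing, rising and checking the stack.

```bash
python3 -m inch '[[0,0,0,0,0],[0,0,0,0,0],[0,0,0,0,0],[0,0,0,0,0],[0,0,0,0,0]]' |grep -E "force|open"
python3 -m inch '[[0,0,0,-0.02,0],[0,0,0,-0.05,0],[0,0,0,-0.09,0],[0,0,0,-0.13,0],[0,0,0,-0.13,0]]' >/dev/null
python3 - <<'E'
from h import *
for c in("wrist","scene"):
    p=ctrl.read_camera(c);P=cloud(p);print(c,rim(P,(.588,-.227),.152,.173))
save(p,"s2.png",(150,170,310,290),4)
E
python3 go.py 0.499 0.2045 0.26 7.9
```

```text
contact_force: [-0.5, -0.8, 0.0]
opening: 1.0
finger_force: 0.0
wrist (array([ 0.58589463, -0.22362484]), np.int64(1133), np.float64(0.0006788395391134072), np.float64(0.16139729389365792))
scene (array([ 0.58617962, -0.22675816]), np.int64(238), np.float64(0.0008538545924833621), np.float64(0.1674416863667427))
t13.23 tcp [ 0.5901 -0.2259  0.265 ] yaw -33.0 tilt -1.000 open 0.999 ff 0.0 F [ 0.1 -0.  -1.4] -> shift [ 0.3113 -0.3108  0.0033] turn -40.9
```

View pics/s2.png

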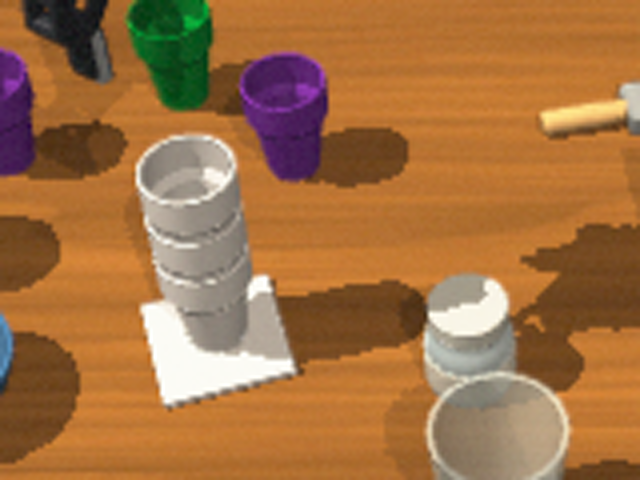

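The stack shows upright with three evenly spaced rims at (190,170), (197,235) and (203,285), centred on the tile. Top height is about 0.1645 m against 0.165 m expected. Next is the lid.

```bash
python3 -m inch '[[0,0.025,-0.025,0,-7],[0,0.05,-0.05,0,-14],[0,0.079,-0.079,0,-21],[0,0.107,-0.107,0,-28],[0,0.135,-0.135,0,-35]]' >/dev/null
python3 -m inch '[[0,0,0,0,-5.9],[0,0,0,0,-5.9]]' >/dev/null
python3 go.py 0.4985 0.2045 0.23 7.9
```

```text
t13.82 tcp [ 0.5479 -0.0362  0.2595] yaw 8.2 tilt -1.000 open 1.002 ff 0.0 F [ 0.  -1.  -1.2] -> shift [ 0.2452 -0.0144  0.0299] turn 0.3
```

```bash
python3 -m inch '[[0,0.04,-0.003,0.006,0],[0,0.08,-0.005,0.012,0],[0,0.12,-0.008,0.018,0],[0,0.16,-0.01,0.024,0],[0,0.2,-0.012,0.03,0]]' >/dev/null
python3 -m inch '[[0,0.03,-0.002,0,0],[0,0.045,-0.002,0,0],[0,0.045,-0.002,0,0],[0,0.045,-0.002,0,0]]' >/dev/null
python3 - <<'E'
from h import *
p=ctrl.read_camera("wrist");P=cloud(p)
m=(P[...,2]>.13)&(P[...,2]<.16)&(abs(P[...,0]-.5)<.04)&(abs(P[...,1]-.2045)<.07)
Q=P[m];print(cv2.minAreaRect(Q[:,:2].astype(np.float32)),Q.mean(0),m.sum())
E
python3 go.py 0.4985 0.2045 0.13 7.9
```

```text
((0.5007864236831665, 0.20740796625614166), (0.010929584503173828, 0.10956417769193649), 8.116687774658203) [0.50022542 0.21222366 0.14767872] 2166
t14.62 tcp [0.5019 0.2012 0.2307] yaw 7.8 tilt -1.000 open 0.997 ff 0.0 F [ 0.7 -0.8  0.7] -> shift [ 0.0038 -0.0027  0.1007] turn -0.1
```

```bash
python3 -m inch '[[0,0.004,-0.002,0.03,0],[0,0.004,-0.002,0.06,0],[0,0.004,-0.002,0.085,0],[0,0.004,-0.002,0.103,0],[0,0.004,-0.002,0.103,0]]' |grep force
python3 -m inch '[[1,0,0,0,0],[1,0,0,0,0],[1,0,0,0,0],[1,0,0,0,0],[1,0,0,0,0]]' 40 >/dev/null
python3 -m inch '[[1,0,0,0,0],[1,0,0,0,0],[1,0,0,0,0],[1,0,0,0,0],[1,0,0,0,0]]' |grep force
python3 go.py 0.4985 0.2045 0.13 7.9
```

```text
contact_force: [-1.5, -0.4, -1.3]
finger_force: 0.0
contact_force: [-3.2, -2.5, 6.0]
finger_force: 39.3
t15.87 tcp [0.4994 0.206  0.1298] yaw 7.9 tilt -1.000 open 0.106 ff 39.3 F [-3.2 -2.5  6. ] -> shift [-0.0014 -0.0011 -0.0002] turn 0.0
```

```bash
python3 -m inch '[[1,0,0.0044,-0.0146,0],[1,0,0.0101,-0.0288,0],[1,0,0.0169,-0.0425,0],[1,0,0.025,-0.0555,0],[1,0,0.0341,-0.0678,0]]' |grep -E "force|open"
python3 -m inch '[[1,0,0,0,0],[1,0,0,0,0]]' >/dev/null
python3 go.py 0.4994 0.206 0.1298 7.9
```

```text
contact_force: [-7.4, -1.4, 2.4]
opening: 0.107
finger_force: 39.0
t16.45 tcp [0.5309 0.2104 0.1969] yaw 7.9 tilt -1.000 open 0.108 ff 39.3 F [-9.4 -1.2  4.2] -> shift [ 0.0001 -0.0313  0.0674] turn 0.0
```

```bash
python3 -m inch '[[1,0,0.0102,-0.0114,0],[1,0,0.0213,-0.0219,0],[1,0,0.0333,-0.0314,0],[1,0,0.0461,-0.0398,0],[1,0,0.0461,-0.0398,0]]' |grep -E "force|open"
python3 go.py 0.4994 0.206 0.1298 7.9
python3 -m inch '[[1,0,0.0067,-0.0038,0],[1,0,0.0134,-0.0072,0],[1,0,0.0205,-0.0104,0],[1,0,0.0275,-0.0134,0],[1,0,0.0275,-0.0134,0]]' |grep -E "force|open"
python3 go.py 0.4994 0.206 0.1298 7.9
```

```text
contact_force: [-9.7, -1.9, 12.6]
opening: 0.106
finger_force: 41.0
t16.87 tcp [0.5795 0.2171 0.241 ] yaw 7.9 tilt -1.000 open 0.106 ff 41.0 F [-9.7 -1.9 12.6] -> shift [-0.     -0.0809  0.1112] turn 0.0
contact_force: [-4.6, -1.8, 9.2]
opening: 0.111
finger_force: 41.7
t17.28 tcp [0.6066 0.2209 0.253 ] yaw 7.9 tilt -1.000 open 0.111 ff 41.7 F [-4.6 -1.8  9.2] -> shift [-0.     -0.1084  0.1231] turn 0.0
```

```bash
python3 -m inch '[[1,0,0.007,-0.0024,0],[1,0,0.014,-0.0046,0],[1,0,0.014,-0.0046,0],[1,0,0.014,-0.0046,0],[1,0,0.014,-0.0046,0]]' |grep -E "force|open"
python3 -m inch '[[1,0,0,0,0],[1,0,0,0,0],[1,0,0,0,0],[1,0,0,0,0]]' |grep -E "force|open"
python3 go.py 0.4994 0.206 0.1298 7.9
python3 - <<'E'
from h import *
for c in("scene","top"):
    p=ctrl.read_camera(c);P=cloud(p)
    if c=="scene": save(p,"end.png",z=1.4)
    print(c,rim(P,(.587,-.227),.152,.173))
    b=np.array([np.cos(np.radians(7.9)),np.sin(np.radians(7.9))])
    D=P[...,:2]-np.array([.5675,.2148]);f=D@b;l=D@np.array([-b[1],b[0]])
    # lid surface points off to the side of the gripper
    m=(P[...,2]>.12)&(P[...,2]<.26)&(abs(abs(l)-.085)<.02)&(f>-.02)&(f<.11)
    A=np.c_[f[m],P[...,2][m]]
    if len(A)>20:
        v=np.linalg.svd(A-A.mean(0),full_matrices=False)[2][0];print(len(A),"lid deg",np.degrees(np.arctan(-v[1]/v[0])))
E
```

```text
contact_force: [-4.2, -1.2, 7.6]
opening: 0.11
finger_force: 41.9
contact_force: [-2.9, -1.5, 8.3]
opening: 0.112
finger_force: 41.9
t18.03 tcp [0.6198 0.2227 0.2571] yaw 7.9 tilt -1.000 open 0.112 ff 41.9 F [-2.9 -1.5  8.3] -> shift [ 0.     -0.1216  0.1272] turn 0.0
scene (array([ 0.58646245, -0.22692561]), np.int64(239), np.float64(0.0007666148880308872), np.float64(0.16771073031637324))
2108 lid deg 59.755172325410655
top (array([ 0.58380386, -0.22625742]), np.int64(77), np.float64(0.0006989247761121364), np.float64(0.16781831431448652))
309 lid deg 59.9346188526523
```

View pics/end.png

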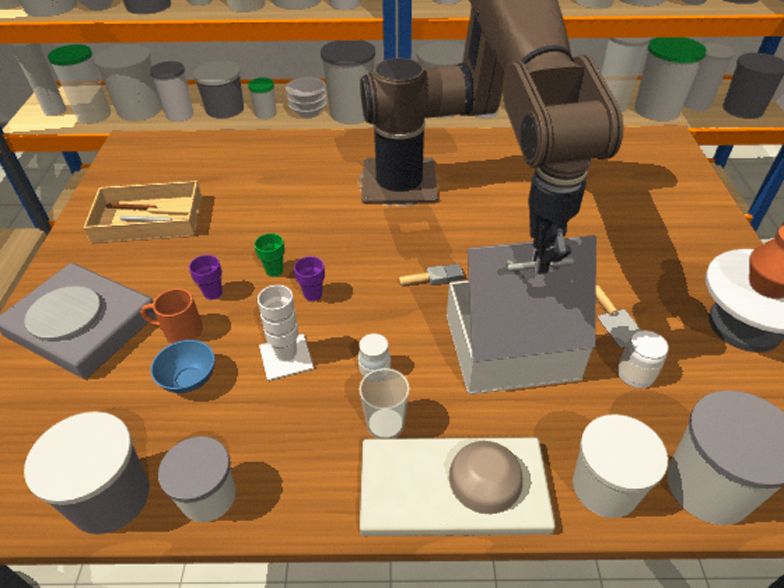

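The picture shows the lid held by the bar at (540,265), measured at 60°. The stack is still upright at (278,325) and the bystanders are where they were. Handing in.

```bash
python3 -c "
from plant import ctrl
print(ctrl.sign_off())"
```

```text
the job is handed in; nothing more can be done
None
```

The job is handed in: the three cups stand as one upright, seated stack on the tile, the lid is held at about 60° by its bar, and no bystander has visibly moved; no verdict came back.

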